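# Swing the instrument cassette into line in the sterilizer carrier and shut the bail

### The job

The green-banded instrument cassette lies askew on the sterilizer carrier. Without lifting it, slide it, still clearly askew, until the rear corner of its left end is home in the carrier's rear left corner (against the rear left post and the rear rail), then keep that end there as the pivot and swing the other end back until the cassette lies flush along the rear rail. Then bring the blue-gripped retaining bail all the way down in front of the cassette, leaving the bur stand, the glass dish and everything else where they are.

Things in the scene. Friction and masses are not known exactly. Their poses are not given: they have to be found in the camera images.
- carrier: Fixed steel carrier, seen from the robot: x to the rear, y left; origin: underside centre. Base plate 200 (x) by 360 (y), top 10 mm above the counter, open front and ends. Four posts, 14 mm diameter, 68 mm tall, at x 75 or -88, y +-157. Rear rail: two 6 mm wires, 20 and 34 mm high, between the rear posts, front at x 80. Bail hinge: along y at x 86, z 50.
- carrier_corner (a point): Carrier's rear left corner: front of the rear rail (x = 0) meets the right side of the rear left post (y = 0, post centre x -5, y +7 mm), 25 mm above the counter; carrier axes. Home: cassette_heel here, rear side along x = 0 towards -y. While the cassette is askew the round post holds its corner 2 to 6 mm short of y = 0.
- cassette_mid (a point): Centre of the loose green-banded slotted steel cassette, 62 (x) by 200 (y) by 30 mm, 0.3 to 0.6 kg, flat on the base plate, centre 25 mm above the counter. Left end +y, rear +x. Starts askew, right end towards the robot. Pushed on its front 0 to 40 mm right of the middle, it turns with its left end pressed to the rear; nearer the right end, the left end comes away.
- cassette_heel (a point): Rear corner of the cassette's left end, half-way up: at (31, 100, 0) mm from cassette_mid, same axes.
- cassette_toe (a point): Rear corner of the cassette's right end, half-way up: at (31, -100, 0) mm from cassette_mid, same axes.
- bail_frame (a joint): Retaining bail, a U of 6 mm wire hinged on the rear posts. 0 = fully down at its stop, bar axis 10 mm in front of a flush cassette and 29 mm above the counter; grows as raised, to 2.15. Starts near 1.75 to 2.1; stiff, stays where left, 1 to 3 N at the bar moves it. Bar in the carrier frame: x = 86 - 81 cos(q - 0.263), z = 50 + 81 sin(q - 0.263) mm.
- bail_bar (a point): Middle of the bail's cross bar, which runs 344 mm along the carrier's y; its middle 140 mm is a round blue grip sleeve, 10 mm diameter.
- bur_stand: Bystander: aluminium block with burs, 46 by 34 mm, 48 mm tall, on the base plate by the rear rail, some 50 mm beyond the right end of a home cassette. Origin: underside centre.
- dappen_dish: Bystander: glass dish, 38 mm diameter, 24 mm tall, on the base plate at its front right. Origin: underside centre.
- spirit_bottle: Bystander: white bottle, 68 mm diameter, 165 mm tall, beside the carrier's rear. Origin: underside centre.
- spray_bottle: Bystander: clear spray bottle, 76 mm diameter, 212 mm tall, beside the carrier's rear. Origin: underside centre.
- cleaner_vial: Bystander: amber vial, 34 mm diameter, 75 mm tall, left of the carrier's rear. Origin: underside centre.
- spare_cassette: Bystander: blue-banded cassette of the same size on the counter, far left. Origin: underside centre.
- curing_light: Bystander: white hand lamp with an orange shield, 180 mm long, on the counter, left. Origin: underside centre.
- steel_bowl: Bystander: steel bowl, 110 mm diameter, 42 mm tall, on the counter, right. Origin: underside centre.
Mind the look-alikes: they are no part of the job. Leave any turquoise look-alike of the part that bears cassette_mid alone.

How it is judged:
On the way, in this order (a step that is already met when the one before it is completed fails the run):
1. the rear corner of the cassette's left end is home in the rear left corner, while the cassette is still askew (x of cassette_heel in the frame of carrier_corner between -0.01 and 0.006 m and y of cassette_heel in the frame of carrier_corner between -0.01 and 0.006 m and angle between the y axis of cassette_mid and the y axis of carrier, either way round above 0.2 rad and angle between cassette_mid's own z axis and vertical below 0.04 rad and height (world z) of cassette_mid between 0.021 and 0.029 m), for 0.2 s.
2. the cassette is swinging into line with its left end still in that corner (x of cassette_heel in the frame of carrier_corner between -0.015 and 0.006 m and y of cassette_heel in the frame of carrier_corner between -0.015 and 0.006 m and angle between the y axis of cassette_mid and the y axis of carrier, either way round between 0.04 and 0.13 rad), for 0.02 s.
3. the cassette lies flush along the rear rail, its left end at the post, with the bail still up (x of cassette_heel in the frame of carrier_corner between -0.005 and 0.004 m and x of cassette_toe in the frame of carrier_corner between -0.005 and 0.004 m and y of cassette_heel in the frame of carrier_corner between -0.008 and 0.004 m and angle between the y axis of cassette_mid and the y axis of carrier, either way round below 0.03 rad and angle between cassette_mid's own z axis and vertical below 0.04 rad and height (world z) of cassette_mid between 0.021 and 0.029 m and value of joint bail_frame above 0.8 rad), for 0.2 s.
At the end, for the whole second after the job is handed in: Cassette flat on the plate, both rear corners within 4 mm of the rear rail, parallel within 0.03 rad, left end within 8 mm of the rear left post; bail down (below 0.07 rad); all at rest; bur stand and dish within 10 mm, other bystanders within 20 mm, of their start (x of cassette_heel in the frame of carrier_corner between -0.005 and 0.004 m and x of cassette_toe in the frame of carrier_corner between -0.005 and 0.004 m and y of cassette_heel in the frame of carrier_corner between -0.008 and 0.004 m and angle between the y axis of cassette_mid and the y axis of carrier, either way round below 0.03 rad and angle between cassette_mid's own z axis and vertical below 0.04 rad and height (world z) of cassette_mid between 0.021 and 0.029 m and value of joint bail_frame below 0.07 rad and linear speed of cassette below 0.01 m/s and angular speed of cassette below 0.05 rad/s and velocity of joint bail_frame between -0.05 and 0.05 rad/s and distance of each of bur_stand, dappen_dish from where it was at the start of the episode below 0.01 m and distance of each of spirit_bottle, spray_bottle, cleaner_vial, spare_cassette, curing_light, steel_bowl from where it was at the start of the episode below 0.02 m); the robot touches nothing.
It fails at once if the cassette is lifted more than 20 mm or tipped (height (world z) of cassette_mid above 0.045 m or angle between cassette_mid's own z axis and vertical above 0.35 rad).
It fails at once if the bur stand or the glass dish is shifted by more than 10 mm or another bystander by more than 20 mm (distance of any of bur_stand, dappen_dish from where it was at the start of the episode above 0.01 m or distance of any of spirit_bottle, spray_bottle, cleaner_vial, spare_cassette, curing_light, steel_bowl from where it was at the start of the episode above 0.02 m).
It also fails if it takes over 72 s, if anything falls off the work surface, if the arm or the gripper's body presses on something with over 40 N, if the wrist force passes 120 N, or if a joint passes its speed limit or range.

### The arm

A 7-joint arm with a two-finger parallel gripper is mounted at the origin on the work surface. World frame = base frame: x ahead of the robot, y to its left, z up, the work surface at z = 0. Lengths are in m, angles in rad, forces in N, time in s.
With the tool pointing down it reaches from about 0.425 to 0.875 m from the base axis. Payload 4.7 kg.
Tool frame: the origin (TCP) lies on the centre line of the jaws, within the pads' length; the fingertips stand 14 mm ahead of it and the grasp point (between the pads) lies 5 mm behind it; z points along the fingers, y is the line along which they close (so a half turn about z gives the same grasp; the last joint's range is limited). The gripper opens to 87 mm and grips with 3 to 60 N. Pads are 19 mm wide; open, the fingers measure 117 mm over their backs; the gripper's body (75 mm by 190 mm) begins 51 mm behind the grasp point.
Start: joints at [-1.12, 0.321, -0.07, 1.45, 0.023, 1.371, -0.057], TCP at [0.275, 0.589, 0.237] pointing down, gripper open.
Joint ranges: [-2.86, 2.86], [-0.3, 2.09], [-1.38, 1.24], [0.06, 2.45], [-1.56, 4.7], [0.09, 2.05], [-2.69, 2.69]. Speed limits (rad/s): [2.57, 2.57, 3.14, 3.14, 3.14, 3.14, 3.14].

### API

Orientations are given as a rotation vector (axis times angle).
In Python, from bench import * gives the robot as it stands.
- The arm moves only by the shell command python3 -m jog 'ROWS' [FORCE]. ROWS is JSON, a list of rows, each an object of numbers: "claw": the finger opening in mm, from 0 to 87; "dx", "dy", "dz": the shift along the tool's x, y, z in mm; "spin": the turn about the tool's z in degrees. In form: [{"claw": .., "dx": .., "dy": .., "dz": .., "spin": ..}, ...]. A call has 1 to 20 rows; each row is the pose to reach, as a shift and turn from the pose commanded when the call began, along the tool's axes at that moment; what a row does not reach only later rows make up. A row lasts 1/12 s, in which the tool goes at most 41.7 mm and 7.16 degrees, less where a joint would pass 70% of its speed; a pose out of reach is approached as far as the arm can. A call with a gripper value outside its range is refused whole. The fingers move at their own pace and stop on an object; FORCE is the grip in N (left out, the last holds). Time passes only in rows, so rows that repeat a pose let the fingers close. It gives the time, the measured TCP pose, the force, the opening and the grip force at its end, in the units of the state.
- get_state(): the state, without advancing time (a new reading comes with each control period).
- get_image(name): name is "scene" or "top" or "wrist"; returns a dict with "frame" (480x640x3 uint8, red, green, blue), "depth" (480x640 float32, m along the optical axis (not along the pixel's ray), 0 where there is no reading), "K" (3x3 intrinsics, pixels), "T" (4x4, takes a point from camera to world coordinates); the wrist camera has in their place "mount" (4x4, takes a point from camera to tool coordinates, whose origin is the TCP and whose axes are the flange's). Camera axes: x right, y down, z forward; pixel columns grow to the right and rows downward; lengths in m; the calibration is good to about 2 mm. A picture is of the moment at which its call begins: read the wrist's pose just before it.
- close_job(): hands the job in; it is judged then, once.
The state is a dict: "time": time; "joint_positions": joint angles; "qd": joint speeds; "joint_torque": joint torques, N m; "position": TCP position; "tool_rot": TCP orientation; "ft_force": force on the tool from outside, world axes, zero at the start; "torque": the same for the moment, N m; "grip_width": opening from 0.0 (shut) to 1.0 (fully open); "grip_force": force on a finger pad.
Only numpy, scipy, OpenCV 4.12 (cv2) and the standard library are available. Lean on these libraries where they do the work, as an engineer would, in place of code of your own. Each camera call takes 0.05 s, during which the arm holds its last target. There are 200 camera calls.

## Working session

There is one attempt and no reset: what is moved stays moved. The work goes in short steps, Python scripts to look and compute and a shell command to move; the robot and the scene stay as the last step left them, time stands still between calls to the robot, and variables do not carry over. Pictures are saved under pics/ and viewed, at most 10 in all, crops included, and the job is handed in when it is done.

```bash
mkdir -p pics; ls
python3 - <<'E'
from bench import *
import cv2,numpy as np
s=get_state();print(s)
for n in("top","scene"):
    d=get_image(n);cv2.imwrite(f"pics/{n}0.png",d["frame"][:,:,::-1]);np.savez(f"{n}0.npz",**d)
    print(n,d["K"],d["T"])
E
```

```text
pics
{'time': 0.0, 'joint_positions': array([-1.11988326,  0.32183777, -0.07007645,  1.45169282,  0.0225841 ,
        1.37077392, -0.05689952]), 'qd': array([-0.00039171, -0.00043236, -0.00151652,  0.00057248, -0.00087974,
        0.00245274,  0.00056862]), 'joint_torque': array([-3.51343788e-04, -4.91284883e+01, -4.04369496e-01, -3.12531245e+01,
       -6.39478443e-02,  4.34904615e-02,  2.05965980e-04]), 'position': array([0.27480512, 0.58846872, 0.23544287]), 'tool_rot': array([-6.80598439e-01, -3.06664059e+00,  2.97786406e-03]), 'ft_force': array([-0.24274498,  0.3020441 ,  0.17620739]), 'torque': array([ 0.04721928, -0.03441862,  0.02752255]), 'grip_force': 0.0, 'grip_width': 1.0004450057319012}
top [[474.35268218   0.         319.64660902]
 [  0.         474.35268218 241.42188718]
 [  0.           0.           1.        ]] [[ 0.00609646 -0.99777367  0.06641188  0.3861489 ]
 [-0.99991816 -0.0068296  -0.01081791 -0.00682601]
 [ 0.01124739 -0.06634049 -0.99773365  1.30982019]
 [ 0.          0.          0.          1.        ]]
scene [[457.12689223   0.         320.70085095]
 [  0.         457.12689223 236.147861  ]
 [  0.           0.           1.        ]] [[-0.83959151  0.40516266 -0.36184157  0.91284306]
 [ 0.543044    0.64288522 -0.54018682  0.63092257]
 [ 0.01375907 -0.65003216 -0.75978212  0.96413116]
 [ 0.          0.          0.          1.        ]]
```

View pics/top0.png

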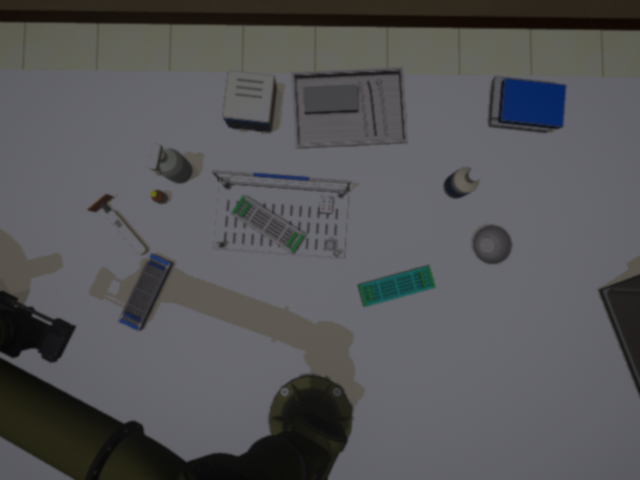

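View pics/scene0.png

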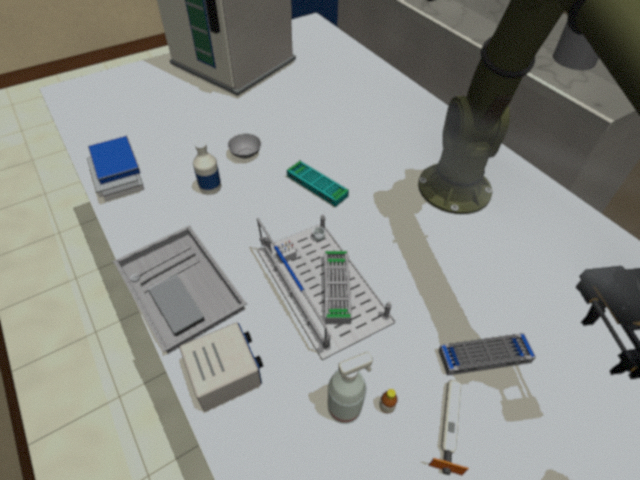

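Candidates for the cassette are the green-banded one on the carrier at top (268,224), the turquoise one at (397,285) and the blue-banded one at (147,291). I choose (268,224). The carrier spans about (213–352, 172–258), with the bail up and its blue grip at (281,177). The bur stand is at (326,203) and the dish at (332,244).

```bash
cat > h.py <<'E'
import numpy as np,cv2
def w2p(d,P):
    T=d["T"];c=(np.atleast_2d(P)-T[:3,3])@T[:3,:3];u=c@d["K"].T;return u[:,:2]/u[:,2:]
def ray(d,px,z):
    T=d["T"];px=np.atleast_2d(px).astype(float)
    r=np.c_[px,np.ones(len(px))]@np.linalg.inv(d["K"]).T@T[:3,:3].T
    return T[:3,3]+r*((z-T[2,3])/r[:,2])[:,None]
def cloud(d):
    v,u=np.mgrid[:480,:640];z=d["depth"];K=d["K"]
    p=np.stack([(u-K[0,2])/K[0,0]*z,(v-K[1,2])/K[1,1]*z,z],-1)
    P=p@d["T"][:3,:3].T+d["T"][:3,3];P[z==0]=np.nan;return P
def green(d):
    h=cv2.cvtColor(d["frame"],cv2.COLOR_RGB2HSV)
    return (h[...,0]>48)&(h[...,0]<74)&(h[...,1]>110)&(h[...,2]>50)
E
python3 - <<'E'
from h import *
d=dict(np.load("top0.npz"));P=cloud(d)
m=green(d);m[:,:200]=0;m[:,360:]=0
n,l,st,c=cv2.connectedComponentsWithStats(m.astype(np.uint8))
print(st[1:],c[1:])
v,u=np.nonzero(m);print("z green",np.nanmedian(P[m][:,2]))
W=ray(d,np.c_[u,v],0.04)
print(cv2.minAreaRect((W[:,:2]*1000).astype(np.float32)))
# cassette top from depth
Q=P[185:258,215:345].reshape(-1,3);s=Q[(Q[:,2]>.034)&(Q[:,2]<.045)]
print(len(s),"plate z",np.nanmedian(Q[:,2]))
f=cv2.resize(d["frame"][155:270,200:360],None,fx=5,fy=5,interpolation=cv2.INTER_CUBIC)
cv2.imwrite("pics/crop0.png",f[:,:,::-1])
E
```

```text
[[233 197  11  16  45]
 [240 203  10  13  43]
 [287 233   9  13  40]
 [292 235  11  16  46]] [[238.08888889 204.8       ]
 [244.55813953 209.06976744]
 [291.075      239.075     ]
 [297.         242.5       ]]
z green 0.03770935004204523
((517.9903564453125, 119.87188720703125), (195.3846893310547, 48.529754638671875), 57.55274200439453)
1499 plate z 0.012078964308541273
```

View pics/crop0.png

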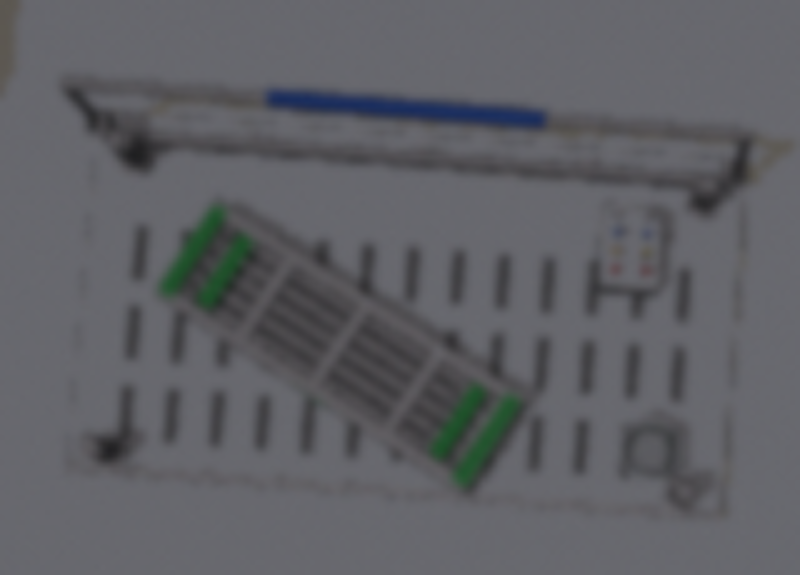

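The crop confirms the green-banded cassette. Its left end runs from (165,290) to (225,205), its right end from (465,490) to (535,400), and the plate's front corners are at (68,468) and (725,513). Next is a rough carrier fit to plan the first move.

```bash
cat >> h.py <<'E'
def c2w(p,c):  # carrier pose p=(x,y,yaw), c carrier coords m
    c=np.atleast_2d(c).astype(float);C,S=np.cos(p[2]),np.sin(p[2])
    return np.c_[p[0]+C*c[:,0]-S*c[:,1],p[1]+S*c[:,0]+C*c[:,1],c[:,2]]
def w2c(p,w):
    w=np.atleast_2d(w);C,S=np.cos(p[2]),np.sin(p[2]);a=w[:,0]-p[0];b=w[:,1]-p[1]
    return np.c_[C*a+S*b,-S*a+C*b,w[:,2]]
E
python3 - <<'E'
from h import *
from bench import *
from scipy.optimize import least_squares as L
from scipy.spatial.transform import Rotation as R
d=dict(np.load("top0.npz"));s=dict(np.load("scene0.npz"))
A=np.array([[-.1,.18,.01],[-.1,-.18,.01]]);a=np.array([[68,468],[725,513]])/5+[199.6,154.6]
B=np.array([[.1,-.18,.01],[.1,.18,.01],[-.1,.18,.01]]);b=np.array([[251,249],[320,355],[395,322]])
f=lambda p:np.r_[(w2p(d,c2w(p,A))-a).ravel(),(w2p(s,c2w(p,B))-b).ravel()]
r=L(f,[.55,.09,-.06],loss="soft_l1");p=r.x;print(p,f(p).round(1))
np.save("carrier.npy",p)
print("top px rear post base/top",w2p(d,c2w(p,[[.075,.157,.01],[.075,.157,.068],[.075,-.157,.01],[.075,-.157,.068],[-.088,.157,.068],[-.088,-.157,.068]])).round(1))
P=cloud(d);m=(P[...,2]>.033)&(P[...,2]<.045);Q=P[m];c=w2c(p,Q);k=(abs(c[:,1])<.15)&(c[:,0]<.07)&(c[:,0]>-.1)&(c[:,1]>-.07)
print("depth rect",k.sum(),cv2.minAreaRect((Q[k][:,:2]*1000).astype(np.float32)))
st=get_state();print(R.from_rotvec(st["tool_rot"]).as_matrix().round(3))
w=get_image("wrist");print(w["mount"].round(3),w["K"])
E
```

```text
[ 0.54234614  0.08272076 -0.06763504] [ 0.5 -1.   0.2 -0.2  4.5 -0.4  0.8  3.9 -0.7 -0.8]
top px rear post base/top [[227.6 184.8]
 [223.6 180.7]
 [340.9 193.3]
 [342.2 189.6]
 [218.2 242.1]
 [337.8 251. ]]
depth rect 1203 ((517.1312255859375, 120.6132583618164), (200.39309692382812, 62.29787063598633), 57.525508880615234)
[[-0.906  0.423 -0.001]
 [ 0.423  0.906 -0.002]
 [-0.    -0.002 -1.   ]]
[[ 0.    -0.969 -0.248  0.068]
 [ 1.    -0.     0.    -0.001]
 [-0.    -0.248  0.969 -0.148]
 [ 0.     0.     0.     1.   ]] [[332.43121808   0.         321.40551036]
 [  0.         332.43121808 239.08177406]
 [  0.           0.           1.        ]]
```

The cassette rectangle from depth is 200.4 x 62.3 mm, which matches the description. Its centre is (0.517, 0.121) and it sits 28.6° askew in the carrier. I'll move behind its right end, high, and look with the wrist camera.

```bash
cat >> h.py <<'E'
from scipy.spatial.transform import Rotation as R
def rel(target,ydir_deg,st):
    M=R.from_rotvec(st["tool_rot"]).as_matrix();d=M.T@(np.array(target)-st["position"])*1000
    cur=np.degrees(np.arctan2(M[1,1],M[0,1]));s=-((ydir_deg-cur+180)%360-180)
    print("dx %.1f dy %.1f dz %.1f spin %.1f"%(*d,s))
def wristT(st,w):
    T=np.eye(4);T[:3,:3]=R.from_rotvec(st["tool_rot"]).as_matrix();T[:3,3]=st["position"];return T@w["mount"]
E
python3 -c "
from h import *
from bench import *
rel([.450,.0155,.235],147.5,get_state())"
```

```text
dx -401.1 dy -445.2 dz 1.4 spin -82.5
```

```bash
python3 -m jog '[{"claw":28,"dx":-401,"dy":-445,"dz":0,"spin":-82.5},{"claw":28,"dx":-401,"dy":-445,"dz":0,"spin":-82.5},{"claw":28,"dx":-401,"dy":-445,"dz":0,"spin":-82.5},{"claw":28,"dx":-401,"dy":-445,"dz":0,"spin":-82.5},{"claw":28,"dx":-401,"dy":-445,"dz":0,"spin":-82.5},{"claw":28,"dx":-401,"dy":-445,"dz":0,"spin":-82.5},{"claw":28,"dx":-401,"dy":-445,"dz":0,"spin":-82.5},{"claw":28,"dx":-401,"dy":-445,"dz":0,"spin":-82.5},{"claw":28,"dx":-401,"dy":-445,"dz":0,"spin":-82.5},{"claw":28,"dx":-401,"dy":-445,"dz":0,"spin":-82.5},{"claw":28,"dx":-401,"dy":-445,"dz":0,"spin":-82.5},{"claw":28,"dx":-401,"dy":-445,"dz":0,"spin":-82.5},{"claw":28,"dx":-401,"dy":-445,"dz":0,"spin":-82.5},{"claw":28,"dx":-401,"dy":-445,"dz":0,"spin":-82.5},{"claw":28,"dx":-401,"dy":-445,"dz":0,"spin":-82.5},{"claw":28,"dx":-401,"dy":-445,"dz":0,"spin":-82.5},{"claw":28,"dx":-401,"dy":-445,"dz":0,"spin":-82.5},{"claw":28,"dx":-401,"dy":-445,"dz":0,"spin":-82.5},{"claw":28,"dx":-401,"dy":-445,"dz":0,"spin":-82.5},{"claw":28,"dx":-401,"dy":-445,"dz":0,"spin":-82.5}]' 20
cat > look.py <<'E'
import sys
from h import *
from bench import *
st=get_state();w=get_image("wrist");w["T"]=wristT(st,w)
n=sys.argv[1];cv2.imwrite(f"pics/{n}.png",w["frame"][:,:,::-1]);np.savez(f"{n}.npz",**w)
print(st["time"],st["position"].round(4),st["grip_width"])
E
python3 look.py w1
```

```text
time: 1.82
position: [0.4498, 0.0178, 0.2364]
tool_rot: [1.515, -2.752, -0.0]
ft_force: [0.1, -0.3, -0.2]
grip_width: 0.32
grip_force: 0.0
1.8167 [0.4498 0.0178 0.2364] 0.3195059511788217
```

View pics/w1.png

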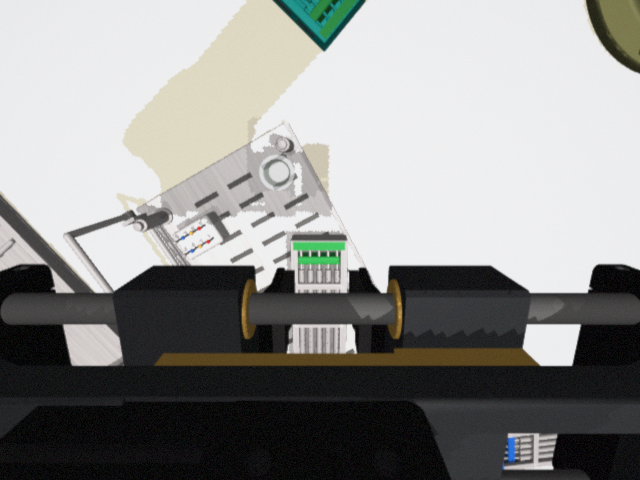

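The wrist view shows the cassette's right end at (320,236), the dish at (277,172), the bur stand at (196,238), the front right post at (284,143) and the rear right post at about (150,222). The plate's front right corner is at (288,122). I'll check this against the fit.

Run:
```python
from h import *
from bench import *
d=dict(np.load("w1.npz"));p=np.load("carrier.npy")
print("proj corner FR, post FR top, RR top",w2p(d,c2w(p,[[-.1,-.18,.01],[-.088,-.157,.068],[.075,-.157,.068]])).round(1))
print("end face px->world",ray(d,[[293,234],[348,234]],.04).round(4))
P=cloud(d)
for lo,hi,name in((.03,.05,"cass"),(.055,.075,"tall")):
    Q=P[...].reshape(-1,3);Q=Q[(Q[:,2]>lo)&(Q[:,2]<hi)];c=w2c(p,Q);k=(abs(c[:,0])<.1)&(abs(c[:,1])<.18);c=c[k]
    H,_,_=np.histogram2d(c[:,0],c[:,1],bins=[np.arange(-.1,.11,.02),np.arange(-.18,.19,.02)]);print(name);print(H.astype(int))
c=w2c(p,P.reshape(-1,3));
k=(c[:,2]>.06)&(c[:,2]<.072)&(c[:,1]<-.13)
for s in(1,-1):
    q=c[k&(s*c[:,0]>0)&(abs(c[:,0])<.12)&(c[:,1]>-.19)]; print(len(q),np.median(q,0).round(4) if len(q) else '')
rel([.450,.0155,.032],147.5,get_state())
```

```text
proj corner FR, post FR top, RR top [[282.5 121.6]
 [276.6 145.6]
 [132.2 228.4]]
end face px->world [[0.483  0.0139 0.04  ]
 [0.4335 0.0452 0.04  ]]
cass
[[  0  81  88   0   0   0 133 238 111   1   0   0   0   0   0   0   0   0]
 [  0 111  88  19   0   7 248 213 240 146   0   0   0   0   0   0   0   0]
 [  0  49  83   0   0  88 245 230 257  27   0 125  50   0   0   0   0   0]
 [  0   0   0   0   0   0  37 126 142   0  46 165 215   5   0   0   0   0]
 [  0   0   0   0   0   0   0   0   0   0 158 179  87   0   0   0   0   0]
 [  0   0 108 144   0   0   0   0   0   0  66 165  11   0   0   0   0   0]
 [  0   0 228 294   0   0   0   0   0   0   0   0   0   0   0   0   0   0]
 [  0   0 208 274   0   0   0   0   0   0   0   0   0   0   0   0   0   0]
 [ 58 166 105  91   0   0   0   0   0   0   0   0   0   0   0   0   0   0]
 [  3   4   8   6   0   0   0   0   0   0   0   0   0   0   0   0   0   0]]
tall
[[ 21 159   0   0   0   0   0   0   0   0   0   0   0   0   0   0   0   0]
 [  0   0   0   0   0   0   0   0   0   0   0   0   0   0   0   0   0   0]
 [  0   0   0   0   0   0   0   0   0   0   0   0   0   0   0   0   0   0]
 [  0   0   0   0   0   0   0   0   0   0   0   0   0   0   0   0   0   0]
 [  0   0   0   0   0   0   0   0   0   0   0   0   0   0   0   0   0   0]
 [  0   0   0   0   0   0   0   0   0   0   0   0   0   0   0   0   0   0]
 [  0   0  28  27   0   0   0   0   0   0   0   0   0   0   0   0   0   0]
 [  0   0  28  27   0   0   0   0   0   0   0   0   0   0   0   0   0   0]
 [135 171   0   0   0   0   0   0   0   0   0   0   0   0   0   0   0   0]
 [ 63   0   0   0   0   0   0   0   0   0   0   0   0   0   0   0   0   0]]
261 [ 0.0719 -0.1594  0.0626]
168 [-0.0929 -0.1556  0.063 ]
dx 1.7 dy -1.4 dz 204.4 spin 0.1
```

```bash
python3 -m jog '[{"claw":28,"dz":100,"dy":-1},{"claw":28,"dz":203,"dy":-1},{"claw":28,"dz":203,"dy":-1},{"claw":28,"dz":203,"dy":-1},{"claw":28,"dz":203,"dy":-1},{"claw":28,"dz":203,"dy":-1},{"claw":28,"dz":203,"dy":-1}]'
python3 -m jog '[{"claw":28,"dx":-5},{"claw":28,"dx":-10},{"claw":28,"dx":-14},{"claw":28,"dx":-18},{"claw":28,"dx":-22},{"claw":28,"dx":-26},{"claw":28,"dx":-30},{"claw":28,"dx":-30}]'
cat > cass.py <<'E'
from h import *
from bench import *
d=get_image("top");P=cloud(d);p=np.load("carrier.npy");g=green(d);g[:,:200]=0;g[:,360:]=0
v,u=np.nonzero(g);W=ray(d,np.c_[u,v],.04)[:,:2];r0=cv2.minAreaRect((W*1000).astype(np.float32));print("green",r0)
m=(P[...,2]>.033)&(P[...,2]<.045);Q=P[m];c=w2c(p,Q);k=(np.linalg.norm(Q[:,:2]-np.array(r0[0])/1000,axis=1)<.112)&(c[:,0]<.085)
# refit: keep inside oriented box around green
a=np.radians(r0[2]+(0 if r0[1][0]>r0[1][1] else 90));e=np.array([np.cos(a),np.sin(a)]);e=e if e[1]>0 else -e;n=np.array([e[1],-e[0]])
q=Q[:,:2]-np.array(r0[0])/1000;k&=(abs(q@e)<.106)&(abs(q@n)<.037)
r=cv2.minAreaRect((Q[k][:,:2]*1000).astype(np.float32));print("depth",k.sum(),r)
st=get_state();print(st["time"],st["position"].round(4),st["ft_force"].round(1))
for nm,ctr in(("green",np.array(r0[0])/1000),("depth",np.array(r[0])/1000)):
    H=np.r_[ctr+.031*n+.1*e,.025];Tt=np.r_[ctr+.031*n-.1*e,.025]
    o=np.array([.08,.15,0]);print(nm,"heel",((w2c(p,H)-o)*1000).round(1)[0,:2],"toe",((w2c(p,Tt)-o)*1000).round(1)[0,:2],"ang",round(np.pi/2-np.arctan2(e[1],e[0])+p[2],3),"ctr",ctr.round(4),"edir",np.degrees(np.arctan2(e[1],e[0])).round(2))
E
python3 cass.py
```

```text
green ((562.7169189453125, 190.30718994140625), (28.509674072265625, 48.5299186706543), 57.31828689575195)
depth 368 ((588.5565185546875, 173.49874877929688), (73.15242767333984, 126.04728698730469), 58.20669937133789)
1.9167 [0.4499 0.0174 0.2364] [0.2 0.1 0.3]
green heel [-139.6   34.1] toe [ 35.6 -62.3] ang -1.068 ctr [0.5627 0.1903] edir 147.32
depth heel [-112.7   19. ] toe [ 62.5 -77.3] ang -1.068 ctr [0.5886 0.1735] edir 147.32$[0]: bad value
$[0]: bad value
```

Every row needs all five fields.

```bash
python3 -m jog '[{"claw":28,"dx":0,"dy":-1,"dz":100,"spin":0},{"claw":28,"dx":0,"dy":-1,"dz":203,"spin":0},{"claw":28,"dx":0,"dy":-1,"dz":203,"spin":0},{"claw":28,"dx":0,"dy":-1,"dz":203,"spin":0},{"claw":28,"dx":0,"dy":-1,"dz":203,"spin":0},{"claw":28,"dx":0,"dy":-1,"dz":203,"spin":0},{"claw":28,"dx":0,"dy":-1,"dz":203,"spin":0},{"claw":28,"dx":0,"dy":-1,"dz":203,"spin":0}]'
python3 -m jog '[{"claw":28,"dx":-5,"dy":0,"dz":0,"spin":0},{"claw":28,"dx":-10,"dy":0,"dz":0,"spin":0},{"claw":28,"dx":-14,"dy":0,"dz":0,"spin":0},{"claw":28,"dx":-18,"dy":0,"dz":0,"spin":0},{"claw":28,"dx":-22,"dy":0,"dz":0,"spin":0},{"claw":28,"dx":-26,"dy":0,"dz":0,"spin":0},{"claw":28,"dx":-30,"dy":0,"dz":0,"spin":0},{"claw":28,"dx":-30,"dy":0,"dz":0,"spin":0}]'
python3 look.py w2;python3 cass.py
```

```text
time: 2.58
position: [0.4525, 0.0161, 0.0354]
tool_rot: [-1.51, 2.752, -0.001]
ft_force: [0.6, -0.3, 0.5]
grip_width: 0.323
grip_force: 0.0
time: 3.25
position: [0.4677, 0.0419, 0.0336]
tool_rot: [-1.511, 2.753, 0.0]
ft_force: [0.1, -0.5, -0.1]
grip_width: 0.32
grip_force: 0.0
3.25 [0.4677 0.0419 0.0336] 0.3199918227118632
green ((454.82427978515625, 53.90020751953125), (414.7274475097656, 48.39617156982422), 53.045989990234375)
depth 53 ((505.7735595703125, 141.32168579101562), (38.40711212158203, 19.23337745666504), 1.7201107740402222)
3.35 [0.4674 0.0417 0.0335] [ 0.5  0.2 -0.3]
green heel [ -84.8 -117.8] toe [-194.  -285.4] ang 0.577 ctr [0.4548 0.0539] edir 53.05
depth heel [-39.9 -27.1] toe [-149.1 -194.7] ang 0.577 ctr [0.5058 0.1413] edir 53.05
```

Run:
```python
from h import *
from bench import *
d=get_image("scene");np.savez("scene1.npz",**d)
f=cv2.resize(d["frame"][200:380,230:430],None,fx=3,fy=3)
w=cv2.resize(np.load("w2.npz")["frame"],None,fx=.55,fy=.55);f=cv2.hconcat([f[:540],]) 
o=np.zeros((540,600+0,3),np.uint8);o=f.copy();o[-200:,:0]=0
cv2.imwrite("pics/s1.png",o[:,:,::-1])
```

```text
(no output)
```

View pics/s1.png

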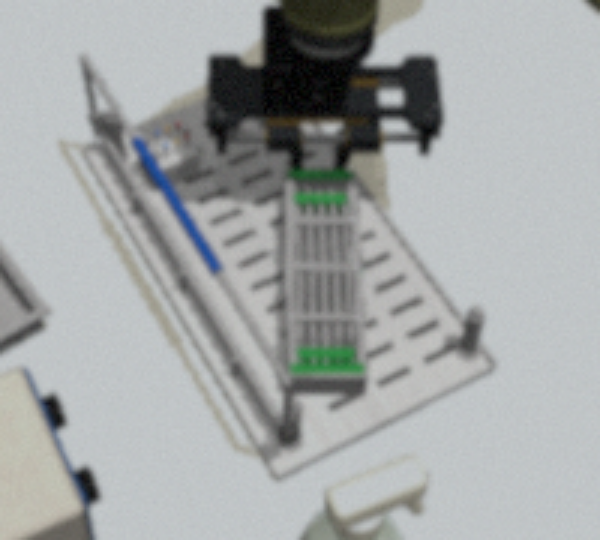

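The fingers are seated behind the right end, at (320,165) in the crop. The cassette's left end, at (325,380), is approaching the rear left post at (290,420). I'll measure the cassette in the scene camera.

```bash
cat > sc.py <<'E'
from h import *
from scipy.optimize import least_squares as L
import sys
def model(p3):
    # green hull rect 195.4x48.5 at z=.04 ; p3=(x,y,edir)
    e=np.array([np.cos(p3[2]),np.sin(p3[2])]);n=np.array([e[1],-e[0]]);return e,n
def meas(d,p,label=""):
    g=green(d);g[:200]=0;g[380:]=0;g[:,:230]=0;g[:,430:]=0
    v,u=np.nonzero(g);W=ray(d,np.c_[u,v],.04)[:,:2]
    r=cv2.minAreaRect((W*1000).astype(np.float32));a=r[2]+(0 if r[1][0]>r[1][1] else 90)
    a=np.radians(a);e=np.array([np.cos(a),np.sin(a)]);e=e if e[1]>0 else -e;n=np.array([e[1],-e[0]])
    c=np.array(r[0])/1000;o=np.array([.08,.15,0])
    h=(w2c(p,np.r_[c+.031*n+.1*e,.025])-o)[0]*1000;t=(w2c(p,np.r_[c+.031*n-.1*e,.025])-o)[0]*1000
    print(label,"ctr",c.round(4),"size",np.round(r[1],1),"edir",np.degrees(np.arctan2(e[1],e[0])).round(2),"heel",h[:2].round(1),"toe",t[:2].round(1),"ang",round(np.pi/2-np.arctan2(e[1],e[0])+p[2],3))
if __name__=="__main__":
    d0=dict(np.load("scene0.npz"));d1=dict(np.load("scene1.npz"))
    A=np.array([[-.1,.18,.01],[-.1,-.18,.01]]);a=np.array([[68,468],[725,513]])/5+[199.6,154.6]
    B=np.array([[.1,.18,.01],[-.1,.18,.01],[.075,.157,.01],[-.088,.157,.068],[.1,-.18,.01]]);b=np.array([[275,478],[493,365],[288,440],[474,314],[62,145]])/3+[229.7,199.7]
    d=dict(np.load("top0.npz"))
    f=lambda p:np.r_[(w2p(d,c2w(p,A))-a).ravel(),(w2p(d1,c2w(p,B))-b).ravel()]
    p=L(f,[.54,.08,-.06],loss="soft_l1").x;print(p,f(p).round(1))
    np.save("carrier2.npy",p)
    meas(d0,p,"s0");meas(d1,p,"s1")
    print("corner world",c2w(p,[.08,.15,.025]))
E
python3 sc.py
```

```text
[ 0.54276679  0.08349885 -0.06586736] [ 0.2 -1.  -0.  -0.5 -0.4  0.2  0.4 -0.  -0.1 -0.3  0.2 -1.4  5.1  0.9]
s0 ctr [0.5192 0.1203] size [189.5  48.8] edir 57.57 heel [-30.8 -41.9] toe [-126.7 -217.4] ang 0.5
s1 ctr [0.5281 0.1333] size [194.7  48.3] edir 57.56 heel [-22.7 -28.4] toe [-118.7 -203.9] ang 0.5
corner world [[0.63246628 0.227908   0.025     ]]
```

```bash
python3 -m jog '[{"claw":28,"dx":-4,"dy":-1,"dz":0,"spin":0},{"claw":28,"dx":-7,"dy":-2,"dz":0,"spin":0},{"claw":28,"dx":-10,"dy":-3,"dz":0,"spin":0},{"claw":28,"dx":-13,"dy":-4,"dz":0,"spin":0},{"claw":28,"dx":-16,"dy":-5,"dz":0,"spin":0},{"claw":28,"dx":-19,"dy":-6,"dz":0,"spin":0},{"claw":28,"dx":-22,"dy":-6.5,"dz":0,"spin":0},{"claw":28,"dx":-24,"dy":-7,"dz":0,"spin":0},{"claw":28,"dx":-24,"dy":-7,"dz":0,"spin":0},{"claw":28,"dx":-24,"dy":-7,"dz":0,"spin":0}]'
cat > m.py <<'E'
from sc import *
from bench import *
d=get_image("scene");np.savez("scL.npz",**d);meas(d,np.load("carrier2.npy"),"now");s=get_state();print(s["time"],s["position"].round(4),s["ft_force"].round(1))
E
python3 m.py
```

```text
time: 4.23
position: [0.4866, 0.0579, 0.0338]
tool_rot: [-1.51, 2.753, -0.0]
ft_force: [-0.2, -0.6, 0.5]
grip_width: 0.321
grip_force: 0.0
now ctr [0.5443 0.1522] size [197.7  48. ] edir 59.8 heel [-10.7  -5.6] toe [ -99.7 -184.7] ang 0.461
4.2833 [0.4865 0.0578 0.0339] [ 0.6  0.6 -0.2]
```

```bash
python3 -m jog '[{"claw":28,"dx":-2,"dy":-1,"dz":0,"spin":0},{"claw":28,"dx":-4,"dy":-3,"dz":0,"spin":0},{"claw":28,"dx":-5,"dy":-4,"dz":0,"spin":0},{"claw":28,"dx":-5,"dy":-4,"dz":0,"spin":0},{"claw":28,"dx":-5,"dy":-4,"dz":0,"spin":0}]'
python3 m.py
```

```text
time: 4.7
position: [0.4923, 0.0594, 0.0336]
tool_rot: [-1.51, 2.754, -0.0]
ft_force: [-0.6, -1.1, 0.3]
grip_width: 0.323
grip_force: 0.7
now ctr [0.5491 0.1538] size [195.4  48. ] edir 59.49 heel [-5.7 -4.1] toe [ -95.6 -182.7] ang 0.467
4.75 [0.4923 0.0594 0.0336] [-0.5 -1.1 -0.1]
```

```bash
python3 -m jog '[{"claw":28,"dx":-1,"dy":-1.5,"dz":0,"spin":0},{"claw":28,"dx":-3,"dy":-4,"dz":0,"spin":0},{"claw":28,"dx":-4,"dy":-5,"dz":0,"spin":0},{"claw":28,"dx":-4,"dy":-5,"dz":0,"spin":0},{"claw":28,"dx":-4,"dy":-5,"dz":0,"spin":0},{"claw":28,"dx":-4,"dy":-5,"dz":0,"spin":0}]'
python3 m.py
```

```text
time: 5.25
position: [0.4949, 0.0581, 0.0324]
tool_rot: [1.506, -2.748, -0.002]
ft_force: [-7.8, -5.3, 3.6]
grip_width: 0.326
grip_force: 4.2
now ctr [0.5494 0.1544] size [197.  48.] edir 59.49 heel [-5.3 -3.5] toe [ -95.3 -182.1] ang 0.467
5.3 [0.4949 0.0581 0.0324] [-7.5 -5.1  3.4]
```

The force rose to 9.4 N with the pose unchanged, so the heel is jammed in the corner at 0.467 rad askew. I'll back off, lift and go round to the front.

```bash
python3 -m jog '[{"claw":28,"dx":5,"dy":2,"dz":0,"spin":0},{"claw":28,"dx":20,"dy":2,"dz":0,"spin":0},{"claw":28,"dx":20,"dy":2,"dz":-40,"spin":0},{"claw":28,"dx":20,"dy":2,"dz":-80,"spin":0},{"claw":28,"dx":20,"dy":2,"dz":-90,"spin":0},{"claw":28,"dx":20,"dy":2,"dz":-90,"spin":0}]'
python3 m.py; python3 -c "
from h import *
from bench import *
rel([.4914,.1654,.125],59.5,get_state())"
```

```text
time: 5.8
position: [0.4891, 0.0444, 0.1277]
tool_rot: [-1.505, 2.747, -0.002]
ft_force: [-0.4, 0.9, -0.9]
grip_width: 0.324
grip_force: 0.0
now ctr [0.5491 0.1554] size [195.1  48.3] edir 59.89 heel [-6.2 -2. ] toe [ -95.  -181.2] ang 0.46
5.85 [0.4874 0.0444 0.1254] [ 0.4  0.8 -0.5]
dx -104.2 dy 61.8 dz 0.7 spin 88.0
```

```bash
python3 -m jog '[{"claw":0,"dx":-30,"dy":20,"dz":0,"spin":7},{"claw":0,"dx":-60,"dy":40,"dz":0,"spin":14},{"claw":0,"dx":-90,"dy":55,"dz":0,"spin":21},{"claw":0,"dx":-104,"dy":62,"dz":0,"spin":28},{"claw":0,"dx":-104,"dy":62,"dz":0,"spin":35},{"claw":0,"dx":-104,"dy":62,"dz":0,"spin":42},{"claw":0,"dx":-104,"dy":62,"dz":0,"spin":49},{"claw":0,"dx":-104,"dy":62,"dz":0,"spin":56},{"claw":0,"dx":-104,"dy":62,"dz":0,"spin":63},{"claw":0,"dx":-104,"dy":62,"dz":0,"spin":70},{"claw":0,"dx":-104,"dy":62,"dz":0,"spin":77},{"claw":0,"dx":-104,"dy":62,"dz":0,"spin":84},{"claw":0,"dx":-104,"dy":62,"dz":0,"spin":88},{"claw":0,"dx":-104,"dy":62,"dz":0,"spin":88},{"claw":0,"dx":-104,"dy":62,"dz":0,"spin":88},{"claw":0,"dx":-104,"dy":62,"dz":30,"spin":88},{"claw":0,"dx":-104,"dy":62,"dz":60,"spin":88},{"claw":0,"dx":-104,"dy":62,"dz":92,"spin":88},{"claw":0,"dx":-104,"dy":62,"dz":92,"spin":88},{"claw":0,"dx":-104,"dy":62,"dz":92,"spin":88}]'
python3 - <<'E'
from h import *
from bench import *
s=get_state();M=R.from_rotvec(s["tool_rot"]).as_matrix();p=np.load("carrier2.npy")
print(M.round(3),"tcp carrier",w2c(p,s["position"])*1000)
# swing plan: pivot at corner; contact point on front face s mm right of middle
for th in (.46,.35,.25,.15,.08,.03,0):
    h=np.array([80,147.]);e=np.array([np.sin(th),np.cos(th)]);n=np.array([np.cos(th),-np.sin(th)])
    t=h-31*n-100*e-20*e-(31+9.5)*n
    w=c2w(p,[*t/1000,.033])[0];d=M.T@(w-s["position"])*1000
    print(th,w.round(4),"dx %.1f dy %.1f spin %.1f"%(d[0],d[1],-np.degrees(p[2]-th+np.pi/2-np.arctan2(M[1,1],M[0,1]))))
E
```

```text
time: 7.52
position: [0.4881, 0.1645, 0.0303]
tool_rot: [-0.825, -3.028, 0.005]
ft_force: [0.4, -0.9, 0.6]
grip_width: 0.01
grip_force: 0.0
[[-0.862  0.507 -0.004]
 [ 0.507  0.862 -0.002]
 [ 0.002 -0.004 -1.   ]] tcp carrier [[-59.82977669  77.18168735  30.28275861]]
0.46 [0.5102 0.157  0.033 ] dx -22.8 dy 4.8 spin -0.3
0.35 [0.5184 0.144  0.033 ] dx -36.4 dy -2.3 spin -6.6
0.25 [0.527  0.1331 0.033 ] dx -49.4 dy -7.3 spin -12.4
0.15 [0.5367 0.123  0.033 ] dx -62.9 dy -11.1 spin -18.1
0.08 [0.5441 0.1166 0.033 ] dx -72.5 dy -12.9 spin -22.1
0.03 [0.5496 0.1123 0.033 ] dx -79.4 dy -13.8 spin -25.0
0 [0.553  0.1099 0.033 ] dx -83.6 dy -14.1 spin -26.7
```

```bash
python3 -m jog '[{"claw":0,"dx":-8,"dy":5,"dz":-1,"spin":0},{"claw":0,"dx":-16,"dy":5,"dz":-2,"spin":0},{"claw":0,"dx":-22,"dy":5,"dz":-2,"spin":0},{"claw":0,"dx":-26,"dy":4,"dz":-2,"spin":-2},{"claw":0,"dx":-30,"dy":2,"dz":-2,"spin":-4},{"claw":0,"dx":-33,"dy":1,"dz":-2,"spin":-5},{"claw":0,"dx":-36,"dy":-1,"dz":-2,"spin":-6.6},{"claw":0,"dx":-40,"dy":-2,"dz":-2,"spin":-8},{"claw":0,"dx":-43,"dy":-3,"dz":-2,"spin":-10},{"claw":0,"dx":-43,"dy":-3,"dz":-2,"spin":-10}]'
python3 m.py
```

```text
time: 8.35
position: [0.5262, 0.1405, 0.0345]
tool_rot: [0.56, 3.09, 0.001]
ft_force: [-1.5, 0.6, 1.3]
grip_width: 0.005
grip_force: 0.8
now ctr [0.5709 0.14  ] size [193.   44.5] edir 74.51 heel [-5.  -0.2] toe [ -45.6 -196. ] ang 0.204
8.4 [0.5262 0.1405 0.0344] [-1.   0.7 -0.7]
```

```bash
cat > plan.py <<'E'
from h import *
from bench import *
s=get_state();M=R.from_rotvec(s["tool_rot"]).as_matrix();p=np.load("carrier2.npy")
for th in (.2,.15,.1,.06,.03,0):
    h=np.array([75.5,149.]);e=np.array([np.sin(th),np.cos(th)]);n=np.array([np.cos(th),-np.sin(th)])
    t=h-31*n-100*e-14*e-43*n
    w=c2w(p,[*t/1000,.033])[0];d=M.T@(w-s["position"])*1000
    print(th,w.round(4),"dx %.1f dy %.1f spin %.1f"%(d[0],d[1],-np.degrees(p[2]-th+np.pi/2-np.arctan2(M[1,1],M[0,1]))))
E
python3 plan.py
```

```text
0.2 [0.5266 0.1367 0.033 ] dx -1.7 dy -3.5 spin -5.4
0.15 [0.5312 0.1317 0.033 ] dx -7.8 dy -6.5 spin -8.2
0.1 [0.5361 0.127  0.033 ] dx -14.1 dy -9.2 spin -11.1
0.06 [0.5402 0.1234 0.033 ] dx -19.1 dy -11.1 spin -13.4
0.03 [0.5433 0.1208 0.033 ] dx -23.0 dy -12.4 spin -15.1
0 [0.5466 0.1183 0.033 ] dx -26.9 dy -13.6 spin -16.8
```

```bash
python3 -m jog '[{"claw":0,"dx":-2,"dy":-2,"dz":0,"spin":-5},{"claw":0,"dx":-5,"dy":-4,"dz":0,"spin":-7},{"claw":0,"dx":-8,"dy":-6,"dz":0,"spin":-8},{"claw":0,"dx":-11,"dy":-7,"dz":0,"spin":-10},{"claw":0,"dx":-14,"dy":-8,"dz":0,"spin":-11},{"claw":0,"dx":-16,"dy":-9,"dz":0,"spin":-12},{"claw":0,"dx":-16,"dy":-9,"dz":0,"spin":-12},{"claw":0,"dx":-16,"dy":-9,"dz":0,"spin":-12}]'
python3 m.py; python3 plan.py
```

```text
time: 9.07
position: [0.5376, 0.1264, 0.0337]
tool_rot: [0.235, 3.131, -0.0]
ft_force: [0.1, -0.8, -0.7]
grip_width: 0.006
grip_force: 0.0
now ctr [0.5776 0.1334] size [193.9  44.9] edir 83.55 heel [-12.9   0.5] toe [ -22.2 -199.3] ang 0.047
9.1167 [0.5376 0.1264 0.0337] [-0.4 -0.3 -0.2]
0.2 [0.5266 0.1367 0.033 ] dx 12.4 dy 8.4 spin 6.6
0.15 [0.5312 0.1317 0.033 ] dx 7.1 dy 4.2 spin 3.8
0.1 [0.5361 0.127  0.033 ] dx 1.5 dy 0.3 spin 0.9
0.06 [0.5402 0.1234 0.033 ] dx -3.0 dy -2.6 spin -1.4
0.03 [0.5433 0.1208 0.033 ] dx -6.5 dy -4.7 spin -3.1
0 [0.5466 0.1183 0.033 ] dx -10.1 dy -6.7 spin -4.8
```

The heel has come about 8 mm off the rail, at 0.047 rad. I'll shift the contact to the left of the middle and press that end back in.

```bash
python3 -m jog '[{"claw":0,"dx":8,"dy":0,"dz":0,"spin":0},{"claw":0,"dx":12,"dy":20,"dz":0,"spin":-2},{"claw":0,"dx":12,"dy":45,"dz":0,"spin":-2},{"claw":0,"dx":12,"dy":50,"dz":0,"spin":-2},{"claw":0,"dx":8,"dy":50,"dz":0,"spin":-2},{"claw":0,"dx":4,"dy":50,"dz":0,"spin":-2},{"claw":0,"dx":1,"dy":50,"dz":0,"spin":-2},{"claw":0,"dx":-1,"dy":50,"dz":0,"spin":-2},{"claw":0,"dx":-3,"dy":50,"dz":0,"spin":-2},{"claw":0,"dx":-3,"dy":50,"dz":0,"spin":-2}]'
python3 m.py; python3 plan.py
```

```text
time: 9.95
position: [0.5459, 0.1748, 0.0332]
tool_rot: [-0.181, -3.133, 0.002]
ft_force: [-5.0, -1.6, 3.0]
grip_width: 0.003
grip_force: 2.2
now ctr [0.5795 0.1332] size [194.   43.3] edir 84.23 heel [-12.2   0.8] toe [ -19.1 -199.1] ang 0.035
10.0 [0.5459 0.1748 0.0331] [-4.5 -0.4  2.9]
0.2 [0.5266 0.1367 0.033 ] dx 14.9 dy -40.1 spin 8.6
0.15 [0.5312 0.1317 0.033 ] dx 9.7 dy -44.5 spin 5.8
0.1 [0.5361 0.127  0.033 ] dx 4.3 dy -48.6 spin 2.9
0.06 [0.5402 0.1234 0.033 ] dx -0.2 dy -51.7 spin 0.6
0.03 [0.5433 0.1208 0.033 ] dx -3.6 dy -53.9 spin -1.1
0 [0.5466 0.1183 0.033 ] dx -7.1 dy -56.0 spin -2.8
```

Run:
```python
from h import *
from bench import *
d=get_image("top");np.savez("topL.npz",**d);s=dict(np.load("scL.npz"))
a=cv2.resize(s["frame"][240:370,240:400],(480,390),interpolation=cv2.INTER_CUBIC)
b=cv2.convertScaleAbs(cv2.resize(d["frame"][165:265,205:305],(300,300),interpolation=cv2.INTER_CUBIC),alpha=1.8)
o=np.zeros((390,790,3),np.uint8);o[:,:480]=a;o[:300,490:]=b;cv2.imwrite("pics/c6.png",o[:,:,::-1])
```

```text
(no output)
```

View pics/c6.png

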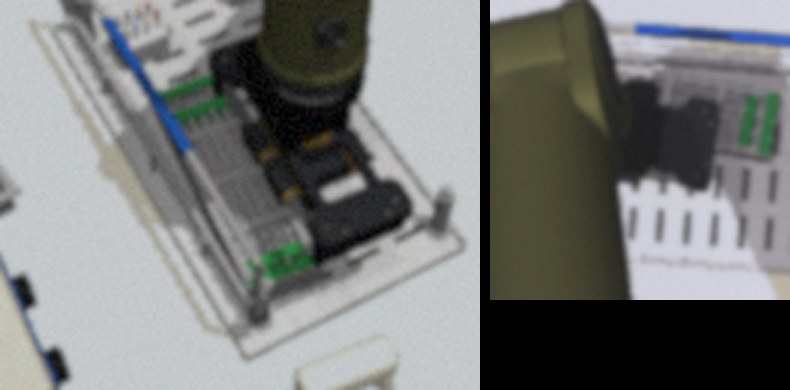

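The left end sits at the rear left post, and the bail and gripper are hiding the bands, so the scene readings are biased. The 5 N without motion suggests the heel is on the rail. I'll press near the middle to finish the swing, then retreat and measure from above.

```bash
python3 -m jog '[{"claw":0,"dx":6,"dy":0,"dz":0,"spin":0},{"claw":0,"dx":10,"dy":-25,"dz":0,"spin":-2},{"claw":0,"dx":8,"dy":-55,"dz":0,"spin":-2.8},{"claw":0,"dx":6,"dy":-58,"dz":0,"spin":-2.8},{"claw":0,"dx":3,"dy":-58,"dz":0,"spin":-2.8},{"claw":0,"dx":0,"dy":-58,"dz":0,"spin":-2.8},{"claw":0,"dx":-2,"dy":-58,"dz":0,"spin":-2.8},{"claw":0,"dx":-4,"dy":-58,"dz":0,"spin":-2.8},{"claw":0,"dx":-6,"dy":-58,"dz":0,"spin":-2.8},{"claw":0,"dx":-6,"dy":-58,"dz":0,"spin":-2.8}]'
```

```text
time: 10.88
position: [0.5471, 0.1183, 0.0334]
tool_rot: [0.101, 3.139, 0.0]
ft_force: [-1.9, -0.7, -1.2]
grip_width: 0.009
grip_force: 0.8
```

```bash
python3 -m jog '[{"claw":0,"dx":-2,"dy":0,"dz":0,"spin":0},{"claw":0,"dx":-4,"dy":0,"dz":0,"spin":0},{"claw":0,"dx":-4,"dy":0,"dz":0,"spin":0},{"claw":0,"dx":-4,"dy":0,"dz":0,"spin":0}]'; python3 -m jog '[{"claw":0,"dx":-1,"dy":0,"dz":0,"spin":0},{"claw":0,"dx":-2,"dy":0,"dz":0,"spin":0},{"claw":0,"dx":-2,"dy":0,"dz":0,"spin":0}]'
```

```text
time: 11.22
position: [0.5477, 0.1181, 0.0333]
tool_rot: [-0.1, -3.134, -0.0]
ft_force: [-9.3, -0.4, 5.7]
grip_width: 0.003
grip_force: 5.0
time: 11.47
position: [0.5478, 0.1181, 0.0331]
tool_rot: [-0.1, -3.129, 0.0]
ft_force: [-15.0, -0.5, 10.7]
grip_width: 0.007
grip_force: 7.5
```

```bash
python3 -m jog '[{"claw":0,"dx":10,"dy":0,"dz":0,"spin":0},{"claw":0,"dx":30,"dy":0,"dz":-20,"spin":0},{"claw":0,"dx":30,"dy":0,"dz":-60,"spin":0},{"claw":0,"dx":30,"dy":-40,"dz":-100,"spin":0},{"claw":0,"dx":30,"dy":-80,"dz":-140,"spin":0},{"claw":0,"dx":30,"dy":-120,"dz":-150,"spin":0},{"claw":0,"dx":30,"dy":-160,"dz":-150,"spin":0},{"claw":0,"dx":30,"dy":-200,"dz":-150,"spin":0},{"claw":0,"dx":30,"dy":-240,"dz":-150,"spin":0},{"claw":0,"dx":30,"dy":-280,"dz":-150,"spin":0},{"claw":0,"dx":30,"dy":-280,"dz":-150,"spin":0}]'
sed -i 's/carrier.npy/carrier2.npy/' cass.py; python3 cass.py
python3 - <<'E'
from h import *
from bench import *
d=get_image("top");np.savez("topM.npz",**d)
b=cv2.convertScaleAbs(cv2.resize(d["frame"][165:265,205:360],None,fx=5,fy=5,interpolation=cv2.INTER_CUBIC),alpha=1.8)
cv2.imwrite("pics/t7.png",b[:,:,::-1])
E
```

```text
time: 12.38
position: [0.5047, -0.167, 0.1852]
tool_rot: [0.112, 3.134, -0.005]
ft_force: [-0.3, 0.3, -0.7]
grip_width: 0.006
grip_force: 0.0
green ((591.0370483398438, 131.36660766601562), (195.67701721191406, 49.214874267578125), 86.27755737304688)
depth 1343 ((593.1439819335938, 131.11749267578125), (208.1742401123047, 68.76673889160156), 86.01298522949219)
12.4333 [ 0.5044 -0.169   0.1851] [-0.6 -3.5  0.1]
green heel [-4.1  1. ] toe [  -3.9 -199. ] ang -0.001 ctr [0.591  0.1314] edir 86.28
depth heel [-2.   0.9] toe [  -1.8 -199.1] ang -0.001 ctr [0.5931 0.1311] edir 86.28
```

View pics/t7.png

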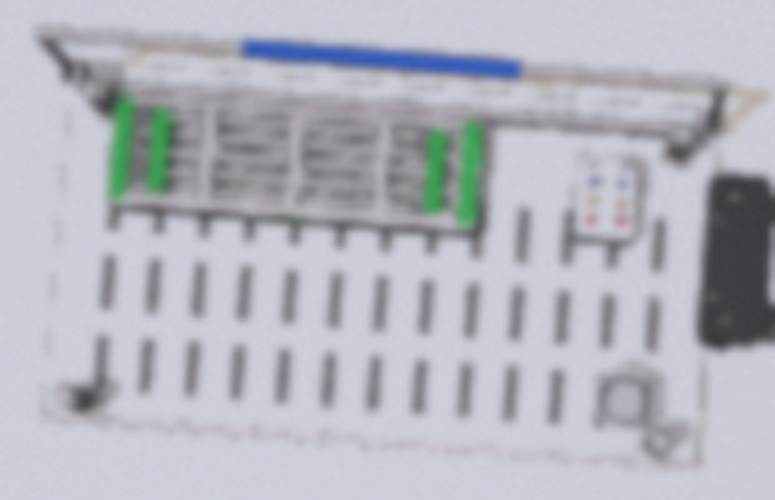

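The cassette lies flush along the rail, from (120,97) to (480,125), with its left end at the post and the bur stand and dish undisturbed. The bail bar runs from (45,35) to (730,80), with the grip centred at (382,57). Next I'll get the bail angle.

Run:
```python
from h import *
from bench import *
from scipy.optimize import least_squares as L
p=np.load("carrier2.npy");d=dict(np.load("topM.npz"));s=get_image("scene");s0=dict(np.load("scene0.npz"));
def blue(f,box):
    h=cv2.cvtColor(f,cv2.COLOR_RGB2HSV);m=((h[...,0]>100)&(h[...,0]<125)&(h[...,1]>130)).astype(np.uint8)
    o=np.zeros_like(m);a,b,c,e=box;o[a:b,c:e]=m[a:b,c:e];v,u=np.nonzero(o);r=cv2.minAreaRect(np.c_[u,v].astype(np.float32));print(r);return r[0]
a=blue(d["frame"],(165,190,240,320));b=blue(s["frame"],(235,300,265,312))
bar=lambda q:c2w(p,[[.086-.081*np.cos(q-.263),0,.05+.081*np.sin(q-.263)]])
for im,x in((d,a),(s,b)):
    for q in(1.6,1.75,1.9,2.05):print(q,(w2p(im,bar(q))-x).round(1))
f=lambda q:np.r_[(w2p(d,bar(q[0]))-a).ravel(),(w2p(s,bar(q[0]))-b).ravel()]
q=L(f,[1.9]).x[0];print("q",q,bar(q))
st=get_state();print(st["position"],st["ft_force"])
M=R.from_rotvec(st["tool_rot"]).as_matrix();print(np.degrees(np.arctan2(M[1,1],M[0,1])))
for c in([.135,0,.18],[.135,0,.135]):
    rel(c2w(p,[c])[0],86.2,st)
```

```text
((280.515869140625, 176.30125427246094), (53.22993850708008, 2.3524844646453857), 4.5739216804504395)
((288.37060546875, 268.0823669433594), (49.929420471191406, 4.064914703369141), 57.528804779052734)
1.6 [[0.2 7.3]]
1.75 [[0.5 2.4]]
1.9 [[ 0.9 -2.4]]
2.05 [[ 1.3 -6.9]]
1.6 [[ 7.4 -3.2]]
1.75 [[ 2.7 -1.7]]
1.9 [[-2.1  0.3]]
2.05 [[-6.9  2.8]]
q 1.833046793248077 [[0.62851972 0.07784235 0.13099998]]
[ 0.50530563 -0.16211994  0.18437526] [0.33249545 0.85241277 0.09174096]
86.05458679495842
dx -155.5 dy 248.0 dz 4.9 spin -0.1
dx -155.3 dy 248.0 dz 49.9 spin -0.1
```

```bash
python3 -m jog '[{"claw":0,"dx":-30,"dy":30,"dz":0,"spin":0},{"claw":0,"dx":-60,"dy":60,"dz":0,"spin":0},{"claw":0,"dx":-80,"dy":95,"dz":0,"spin":0},{"claw":0,"dx":-100,"dy":130,"dz":0,"spin":0},{"claw":0,"dx":-115,"dy":165,"dz":0,"spin":0},{"claw":0,"dx":-125,"dy":205,"dz":0,"spin":0},{"claw":0,"dx":-136,"dy":240,"dz":0,"spin":0},{"claw":0,"dx":-136,"dy":248,"dz":0,"spin":0},{"claw":0,"dx":-136,"dy":248,"dz":0,"spin":0},{"claw":0,"dx":-136,"dy":248,"dz":30,"spin":0},{"claw":0,"dx":-136,"dy":248,"dz":53,"spin":0},{"claw":0,"dx":-136,"dy":248,"dz":53,"spin":0},{"claw":0,"dx":-136,"dy":248,"dz":53,"spin":0}]'
python3 -c "
from h import *
from bench import *
p=np.load('carrier2.npy');s=get_state();print(w2c(p,s['position'])*1000,s['ft_force'])
for q in(1.83,1.6,1.4,1.2,1.0,.9):print(q,86-81*np.cos(q-.263)+14.5,50+81*np.sin(q-.263)+5)"
```

```text
time: 13.62
position: [0.6552, 0.0777, 0.1297]
tool_rot: [-0.103, -3.138, 0.001]
ft_force: [-0.5, -0.5, 0.6]
grip_width: 0.006
grip_force: 0.0
[[112.56064442   1.56804371 129.74364728]] [-0.53600374 -0.4826922   0.55869339]
1.83 100.19249826823877 135.99941631076712
1.6 81.7345495590537 133.79630619355447
1.4 66.45419978409612 128.49750667647686
1.2 52.53114862601128 120.2685935030025
1.0 40.52046419774335 109.43762747352068
0.9 35.38541770048336 103.17770409597654
```

```bash
python3 -m jog '[{"claw":0,"dx":7,"dy":0,"dz":0,"spin":0},{"claw":0,"dx":14,"dy":0,"dz":0,"spin":0},{"claw":0,"dx":20,"dy":0,"dz":0,"spin":0},{"claw":0,"dx":26,"dy":0,"dz":0,"spin":0},{"claw":0,"dx":32,"dy":0,"dz":2,"spin":0},{"claw":0,"dx":38,"dy":0,"dz":3,"spin":0},{"claw":0,"dx":44,"dy":0,"dz":5,"spin":0},{"claw":0,"dx":50,"dy":0,"dz":8,"spin":0},{"claw":0,"dx":55,"dy":0,"dz":11,"spin":0},{"claw":0,"dx":60,"dy":0,"dz":14,"spin":0},{"claw":0,"dx":65,"dy":0,"dz":18,"spin":0},{"claw":0,"dx":70,"dy":0,"dz":22,"spin":0},{"claw":0,"dx":74,"dy":0,"dz":26,"spin":0},{"claw":0,"dx":77,"dy":0,"dz":29,"spin":0},{"claw":0,"dx":77,"dy":0,"dz":29,"spin":0}]'
cat > bq.py <<'E'
from h import *
from bench import *
p=np.load('carrier2.npy');s=get_state();print("tcp",(w2c(p,s['position'])*1000).round(1),s['ft_force'].round(1),s["time"])
s=get_image("scene");h=cv2.cvtColor(s["frame"],cv2.COLOR_RGB2HSV);m=(h[...,0]>100)&(h[...,0]<125)&(h[...,1]>130);m[:210]=0;m[350:]=0;m[:,:262]=0;m[:,380:]=0
v,u=np.nonzero(m);a=np.c_[u,v]
best=[]
for q in np.arange(0,2.1,.01):
    g=w2p(s,c2w(p,[[.086-.081*np.cos(q-.263),y,.05+.081*np.sin(q-.263)] for y in(-.07,.07)]));t=(g[1]-g[0])/np.linalg.norm(g[1]-g[0]);n=np.array([-t[1],t[0]])
    best.append((abs(np.median((a-g[0])@n)),q))
print("bar q",min(best),len(a))
np.savez("scL.npz",**s)
E
python3 bq.py
```

```text
time: 14.87
position: [0.5782, 0.0834, 0.1005]
tool_rot: [-0.102, -3.138, 0.0]
ft_force: [-0.1, -0.4, -0.1]
grip_width: 0.005
grip_force: 0.0
tcp [[ 35.4   2.2 100.5]] [-0.1 -0.4 -0.1] 14.8667
bar q (np.float64(1.055433953312319), np.float64(0.61)) 65
```

```bash
python3 -c "
from h import *
s=np.load('scL.npz')['frame'];cv2.imwrite('pics/s8.png',cv2.resize(s[200:370,230:420],None,fx=3.5,fy=3.5,interpolation=2)[:,:,::-1])"
```

```text
(no output)
```

View pics/s8.png

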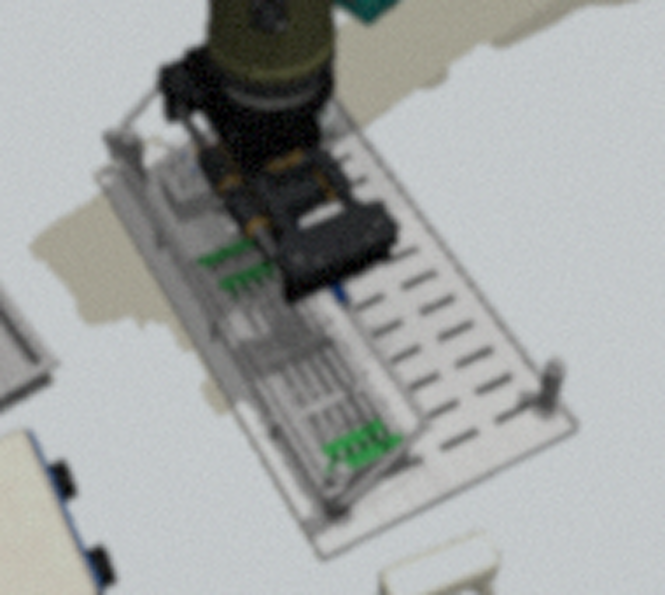

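The bar has come forward, with its left end at (425,420) and the blue grip visible at (338,292) in front of the gripper. The cassette is still flush. I'll lift over the bar and press from above.

```bash
python3 -m jog '[{"claw":0,"dx":-3,"dy":0,"dz":-5,"spin":0},{"claw":0,"dx":-3,"dy":0,"dz":-35,"spin":0},{"claw":0,"dx":-3,"dy":0,"dz":-36,"spin":0},{"claw":0,"dx":15,"dy":0,"dz":-36,"spin":0},{"claw":0,"dx":24,"dy":0,"dz":-36,"spin":0},{"claw":0,"dx":24,"dy":0,"dz":-25,"spin":0},{"claw":0,"dx":25,"dy":0,"dz":-15,"spin":0},{"claw":0,"dx":26,"dy":0,"dz":-8,"spin":0},{"claw":0,"dx":27,"dy":0,"dz":0,"spin":0},{"claw":0,"dx":28,"dy":0,"dz":8,"spin":0},{"claw":0,"dx":29,"dy":0,"dz":15,"spin":0},{"claw":0,"dx":30,"dy":0,"dz":22,"spin":0},{"claw":0,"dx":31,"dy":0,"dz":28,"spin":0},{"claw":0,"dx":32,"dy":0,"dz":34,"spin":0},{"claw":0,"dx":33,"dy":0,"dz":40,"spin":0},{"claw":0,"dx":34,"dy":0,"dz":44,"spin":0},{"claw":0,"dx":34,"dy":0,"dz":48,"spin":0},{"claw":0,"dx":34,"dy":0,"dz":48,"spin":0}]'; python3 bq.py
```

```text
time: 16.42
position: [0.545, 0.0855, 0.0528]
tool_rot: [-0.102, -3.139, 0.001]
ft_force: [-0.5, -0.1, 0.1]
grip_width: 0.003
grip_force: 0.0
tcp [[ 2.1  2.1 52.8]] [-0.5 -0.1  0.1] 16.4167
bar q (np.float64(5.451082119716545), np.float64(0.61)) 55
```

```bash
python3 -m jog '[{"claw":0,"dx":1,"dy":0,"dz":2,"spin":0},{"claw":0,"dx":1,"dy":0,"dz":4,"spin":0},{"claw":0,"dx":1,"dy":0,"dz":6,"spin":0},{"claw":0,"dx":1,"dy":0,"dz":8,"spin":0},{"claw":0,"dx":1,"dy":0,"dz":8,"spin":0},{"claw":0,"dx":1,"dy":0,"dz":8,"spin":0}]'; python3 bq.py;  python3 -c "
from h import *
s=np.load('scL.npz')['frame'];cv2.imwrite('pics/s9.png',cv2.resize(s[200:370,230:420],None,fx=3.5,fy=3.5,interpolation=2)[:,:,::-1])"
```

```text
time: 16.97
position: [0.5451, 0.0857, 0.0479]
tool_rot: [0.102, 3.14, 0.002]
ft_force: [-5.8, -1.2, 16.0]
grip_width: 0.003
grip_force: 7.8
tcp [[ 2.2  2.4 47.9]] [-5.8 -1.2 16. ] 16.9667
bar q (np.float64(0.039158443994844146), np.float64(0.11)) 61
```

View pics/s9.png

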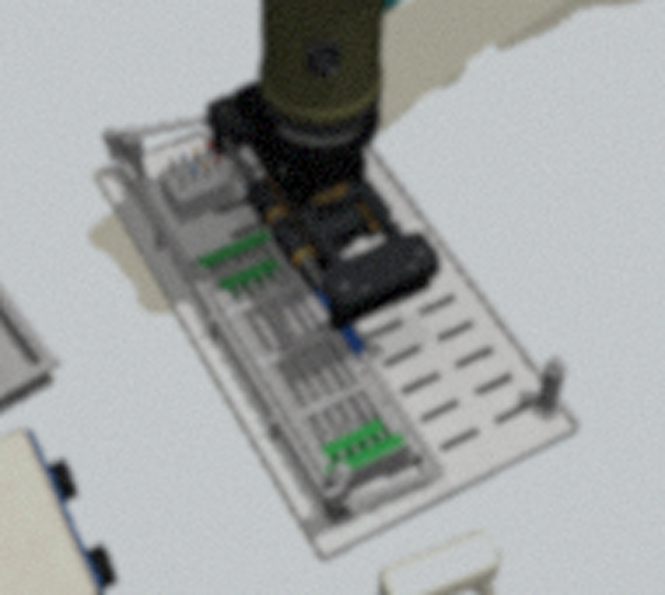

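The bar is down in front of the cassette. Pressing gives 16 N at TCP z = 47.9 mm, against 48 mm expected at the stop. I'll retreat and verify.

```bash
python3 -m jog '[{"claw":0,"dx":0,"dy":0,"dz":-30,"spin":0},{"claw":0,"dx":0,"dy":0,"dz":-70,"spin":0},{"claw":0,"dx":10,"dy":0,"dz":-110,"spin":0},{"claw":0,"dx":30,"dy":-30,"dz":-140,"spin":0},{"claw":0,"dx":40,"dy":-70,"dz":-140,"spin":0},{"claw":0,"dx":40,"dy":-110,"dz":-140,"spin":0},{"claw":0,"dx":40,"dy":-150,"dz":-140,"spin":0},{"claw":0,"dx":40,"dy":-190,"dz":-140,"spin":0},{"claw":0,"dx":40,"dy":-230,"dz":-140,"spin":0},{"claw":0,"dx":40,"dy":-260,"dz":-140,"spin":0},{"claw":0,"dx":40,"dy":-260,"dz":-140,"spin":0},{"claw":0,"dx":40,"dy":-260,"dz":-140,"spin":0}]'
python3 cass.py; python3 bq.py
python3 - <<'E'
from h import *
from bench import *
d=get_image("top")
b=cv2.convertScaleAbs(cv2.resize(d["frame"][165:265,205:360],None,fx=5,fy=5,interpolation=cv2.INTER_CUBIC),alpha=1.8)
cv2.imwrite("pics/t10.png",b[:,:,::-1])
p=np.load("carrier2.npy");h=cv2.cvtColor(d["frame"],cv2.COLOR_RGB2HSV);m=(h[...,0]>100)&(h[...,0]<125)&(h[...,1]>130);m[:165]=0;m[262:]=0;m[:,:210]=0;m[:,315:]=0
v,u=np.nonzero(m);W=ray(d,np.c_[u,v],.029);print("bar carrier, top cam",(w2c(p,W)*1000).mean(0).round(1))
E
```

```text
time: 18.02
position: [0.4871, -0.1734, 0.1857]
tool_rot: [0.11, 3.139, -0.0]
ft_force: [0.4, 0.8, 0.2]
grip_width: 0.003
grip_force: 0.0
green ((591.0370483398438, 131.36660766601562), (195.67701721191406, 49.214874267578125), 86.27755737304688)
depth 1345 ((593.1369018554688, 131.99966430664062), (209.1365509033203, 68.31829833984375), 86.00927734375)
18.0667 [ 0.4876 -0.1713  0.1855] [-0.7  0.6 -0.9]
green heel [-4.1  1. ] toe [  -3.9 -199. ] ang -0.001 ctr [0.591  0.1314] edir 86.28
depth heel [-2.   1.7] toe [  -1.8 -198.3] ang -0.001 ctr [0.5931 0.132 ] edir 86.28
tcp [[ -38.3 -257.9  185.5]] [-0.7  0.6 -0.9] 18.0667
bar q (np.float64(0.034983241867578556), np.float64(0.05)) 113
bar carrier, top cam [ 4.   2.6 29. ]
```

View pics/t10.png

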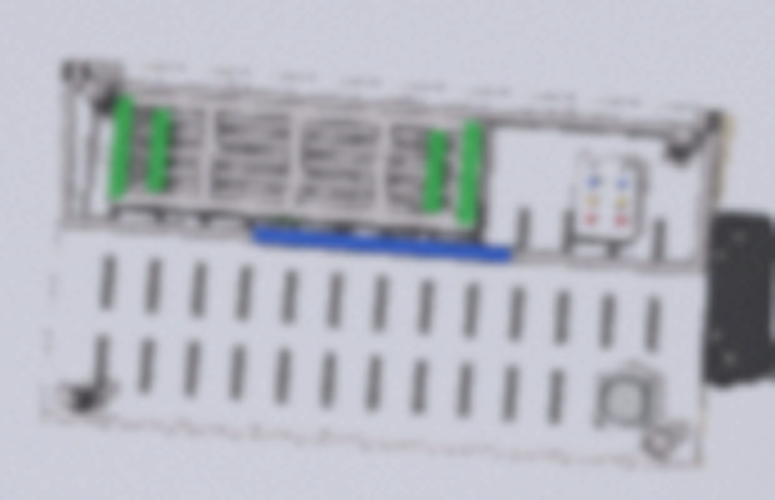

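The cassette is flush, the bail is down at its stop in front of it, and the bystanders are in place. I'm handing in.

```bash
python3 -c "
from bench import *
print(close_job())"
```

```text
the job is handed in; nothing more can be done
None
```

I handed the job in at about 18 s with no verdict shown: by my measurements the cassette is flush on the rear rail with its left end at the rear left post, the bail is down at its stop, and the carrier bystanders look unmoved, though the left end came about 8 mm off the rail during the swing, which I believe was within step 2's limit.

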